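# Nest the upturned pot lids

### The job

Three domed pot lids have been left upside down, hollow side up, each standing on its own knob. Stack them where the largest stands, still upside down: the middle-sized lid level inside the largest, and the smallest level inside the middle-sized one, each resting with its knob in the middle of the hollow below. Leave the bowl alone.

Things in the scene. Friction and masses are not known exactly. Their poses are not given: they have to be found in the camera images.
- lid_large: Largest lid: steel dome, hollow side up on its knob, rim diameter 160 mm, 0.22 kg. Origin: centre of the knob's flat face, on the worktop; z towards the open rim. Heights above the origin, same for all lids: round black knob (44 mm wide) 0 to 18 mm; inside, flat floor (radius about 25) at 22 mm; upright black rim band, 8 mm thick radially, 46 to 62 mm (the top).
- lid_medium: Middle-sized lid: as the largest, same heights, knob, axes and origin, but 122 mm rim diameter, 0.15 kg. Pinch the rim band from above, one finger inside the lid and one outside. When nested, its origin is 22 mm above the largest's origin and its rim stands 22 mm higher than the other's rim.
- lid_small: Smallest lid: as the others, same heights, knob, axes and origin, but 86 mm rim diameter, 0.10 kg; nests 22 mm above the middle-sized one. Lids start with at least 10 mm between their rims; apart from other lids and the bowl, the 35 mm round each lid hold nothing taller than 20 mm.
- bowl: Red bowl without knob or black band, 115 mm in diameter, 59 mm high, behind the lids to the left; no part of the job, to be left where it is. Origin: centre of its underside, z up. Besides it, taller clutter (recipe stand, pepper mill, jars, mug) stands only along the back, beyond x = 0.66 m, and at the far left, beyond y = 0.48 m.

How it is judged:
By the outcome, as a careful person would: the job done as asked, in the order asked, and still so for the second after the job is handed in, with the robot touching nothing.
It also fails if it takes over 53 s, if anything falls off the work surface, if the arm or the gripper's body presses on something with over 40 N, if the wrist force passes 120 N, or if a joint passes its speed limit or range.

### The arm

A 6-joint arm with a two-finger parallel gripper is mounted at the origin on a cart in front of the work surface, level with it; the furniture and walls round the work are solid. World frame = base frame: x ahead of the robot, y to its left, z up, the work surface at z = 0. Lengths are in mm, angles in rad, forces in N, time in s.
With the tool pointing down it reaches from about 350 to 975 mm from the base axis. Payload 7.1 kg.
Tool frame: the origin (TCP) lies midway between the tips of the shut fingers; the grasp point (between the pads) lies 19 mm behind it; z points along the fingers, y is the line along which they close (so a half turn about z gives the same grasp; the last joint's range is limited). The gripper opens to 88 mm and grips with 3 to 60 N. Pads are 20 mm wide; open, the fingers measure 115 mm over their backs; the gripper's body (75 mm by 178 mm) begins 61 mm behind the grasp point.
Start: joints at [-1.136, 0.423, 1.63, -0, 1.089, -0.019], TCP at [274.004, -561.717, 222.675] pointing down, gripper open.
Joint ranges: [-3, 3], [-0.9, 2.11], [0.09, 2.58], [-1.31, 4.45], [0.11, 2.69], [-2.54, 2.54]. Speed limits (rad/s): [2.39, 2.39, 3.01, 3.14, 3.14, 3.14].

### API

Orientations are given as a rotation vector (axis times angle).
In Python, from workcell import status, eyes, ticket gives the robot as it stands.
- The arm moves only by the shell command python3 -m jog 'ROWS' [OPENING]. ROWS is a JSON list of rows, 1 to 5 of them, each written [[dx, dy, dz], [rx, ry, rz]]: dx, dy, dz in a scale on which 1.0 is 80 cm, then a rotation vector rx, ry, rz in parts of the range, where 1.0 means pi rad; each row shifts and turns the commanded pose from where the row before left it, along the tool's axes as they then stand; what a row does not reach is not made up. A row lasts 1/12 s, in which the tool goes at most 41.7 mm and 0.125 rad, less where a joint would pass 70% of its speed; a pose out of reach is approached as far as the arm can. OPENING is the finger opening in mm, set as the command begins (- or left out keeps the last). The fingers move at their own pace and stop on an object; the grip force is fixed at half the most. Time passes only in rows, so rows that do not move let the fingers close. It prints the time, the measured TCP pose, the force, the opening and the grip force at its end. Input that does not fit is refused with a message, and nothing moves.
- status.get_obs(): the state, without advancing time (a new reading comes with each control period).
- eyes.get_image(name): name is "scene" or "side" or "wrist"; returns a dict with "img" (384x512x3 uint8, red, green, blue), "range_z" (384x512 float32, mm along the optical axis (not along the pixel's ray), 0 where there is no reading), "fx", "fy", "cx", "cy" (pixels), "R" (3x3) and "t" (3): a world point X has camera coordinates R X + t. Camera axes: x right, y down, z forward; pixel columns grow to the right and rows downward; lengths in mm; the calibration is good to about 2 mm. A picture is of the moment at which its call begins.
- ticket.close_job(): hands the job in; it is judged then, once.
The state is a dict: "t": time; "qpos": joint angles; "qvel": joint speeds; "joint_torque": joint torques, N m; "ee_pos": TCP position; "orientation": TCP orientation; "ft_force": force on the tool from outside, world axes, zero at the start; "moment": the same for the moment, N m; "width": finger opening in mm; "grasp_force": force on a finger pad.
Only numpy, scipy, OpenCV 4.12 (cv2) and the standard library are available. Lean on these libraries where they do the work, as an engineer would, in place of code of your own. Each camera call takes 0.05 s, during which the arm holds its last target. There are 200 camera calls.

## Working session

There is one attempt and no reset: what is moved stays moved. The work goes in short steps, Python scripts to look and compute and a shell command to move; the robot and the scene stay as the last step left them, time stands still between calls to the robot, and variables do not carry over. Pictures are saved under pics/ and viewed, at most 10 in all, crops included, and the job is handed in when it is done.

```bash
mkdir -p pics; ls
python3 - <<'E'
from workcell import status,eyes
import cv2,numpy as np
o=status.get_obs();print(o)
ims=[]
for n in("scene","side"):
    d=eyes.get_image(n);np.savez(f"pics/{n}0.npz",**d)
    print(n,d["fx"],d["cx"],d["cy"],np.round(d["R"],3).tolist(),d["t"])
    cv2.imwrite(f"pics/{n}0.png",d["img"][:,:,::-1])
E
```

```text
pics
{'t': 0.0, 'qpos': array([-1.13598357e+00,  4.23822259e-01,  1.63070060e+00, -3.65639476e-05,
        1.08858699e+00, -1.90474755e-02]), 'qvel': array([ 0.00150303, -0.00140562, -0.00125963,  0.00154427,  0.00053244,
        0.00047566]), 'joint_torque': array([-1.42357883e-03, -5.44630587e+01, -2.73669469e+01,  6.41439599e-02,
        2.25898437e-02, -9.70142742e-05]), 'ee_pos': array([ 273.77517761, -561.2235405 ,  221.9091337 ]), 'orientation': array([-3.05960146e+00, -7.06512271e-01,  5.41381967e-04]), 'ft_force': array([0.18120587, 0.0590529 , 0.31710706]), 'moment': array([ 0.00266153, -0.00453294,  0.00907438]), 'grasp_force': 0.0, 'width': 87.56848820302177}
scene 367.8350153671081 261.2538043260801 189.54390792084087 [[-0.606, -0.795, -0.017], [-0.554, 0.436, -0.709], [0.571, -0.42, -0.705]] [509.0995581  231.92807854 656.32926211]
side 355.18172905904777 259.13609188854286 195.97565994946828 [[0.932, -0.364, -0.002], [-0.231, -0.588, -0.775], [0.28, 0.723, -0.632]] [-439.58464643  285.78952016  559.52387671]
```

View pics/scene0.png

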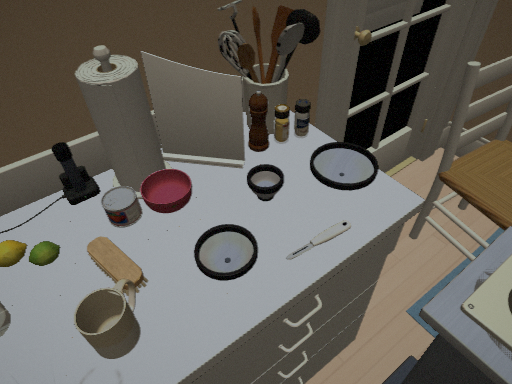

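View pics/side0.png

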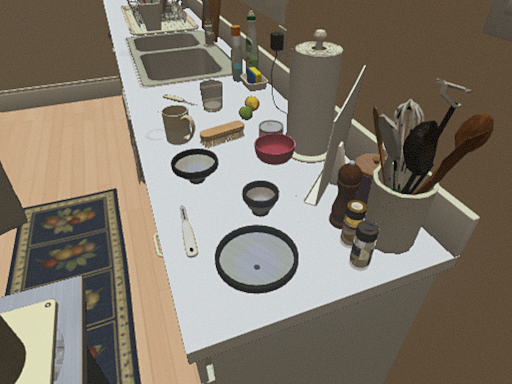

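The scene view shows the large lid at (344,165), medium at (226,252), small at (265,180), and the bowl at (167,190). The side view has them at (257,258), (195,163), (261,195) and (274,148). Next I fit circles to the rims' black top points.

```bash
cat > h.py <<'E'
import numpy as np,cv2
from scipy.optimize import least_squares
from scipy.spatial.transform import Rotation as Rn
R={'L':80,'M':61,'S':43}
def pts(d,mask):
    v,u=np.nonzero(mask&(d["range_z"]>0));z=d["range_z"][v,u]
    c=np.stack([(u-d["cx"])/d["fx"]*z,(v-d["cy"])/d["fy"]*z,z],1)
    return (c-d["t"])@d["R"],u,v   # R^T(c-t)
def dark(d): return d["img"].max(2)<60
def fit(P,r):
    f=lambda p:np.hypot(P[:,0]-p[0],P[:,1]-p[1])-r
    s=least_squares(f,P[:,:2].mean(0),loss='soft_l1',f_scale=2)
    return s.x,np.sqrt(np.mean(s.fun**2))
def rimtop(d,win,r,ztop,zt=5):
    """points on black top face within pixel window -> centre (mid radius of band), free radius"""
    m=np.zeros(d["img"].shape[:2],bool);u0,u1,v0,v1=win;m[v0:v1,u0:u1]=1
    P,_,_=pts(d,m&dark(d));P=P[abs(P[:,2]-ztop)<zt]
    # free-radius circle fit
    f=lambda p:np.hypot(P[:,0]-p[0],P[:,1]-p[1])-p[2]
    s=least_squares(f,[*P[:,:2].mean(0),r],loss='soft_l1',f_scale=2)
    return fit(P,r-4)[0],s.x,len(P),np.median(P[:,2])
E
python3 - <<'E'
from h import *
W={'scene':{'L':(300,388,135,197),'M':(188,265,220,285),'S':(242,290,160,203)},'side':{'L':(210,303,220,295),'M':(165,222,145,186),'S':(238,284,176,218)}}
for n in W:
    d=np.load(f"pics/{n}0.npz")
    for k,w in W[n].items(): print(n,k,*[np.round(a,1) for a in rimtop(d,w,R[k],60)])
E
```

```text
scene L [476.3  30.8] [476.3  30.9  75.6] 660 62.6
scene M [439.8 388.7] [439.8 388.8  56.6] 814 62.4
scene S [553.1 206.6] [553.1 206.6  38.6] 367 62.2
side L [477.3  27.7] [477.3  27.6  75.3] 912 61.7
side M [442.2 385.8] [442.1 385.7  56.6] 322 60.6
side S [554.5 203.4] [554.5 203.4  38.7] 277 60.9
```

Both views agree within 3 mm, with the right heights and band radii. I'll turn the tool so that tool y = +X and tool x = +Y, then head over to the medium lid's near rim at about (384, 387).

The rows are not in the units I measure in: shifts go in shares of 80 cm and turns go in shares of pi rad. I convert before sending: -0.124 rad is -0.0395.

```bash
python3 -m jog '[[[0,0,0],[0,0,-0.0395]],[[0,0,0],[0,0,-0.0395]],[[0,0,0],[0,0,-0.0395]],[[0,0,0],[0,0,-0.0395]],[[0,0,0],[0,0,-0.0395]]]' 40
python3 -m jog '[[[0,0,0],[0,0,-0.0395]],[[0,0,0],[0,0,-0.0395]],[[0,0,0],[0,0,-0.0395]],[[0,0,0],[0,0,-0.0398]],[[0,0,0],[0,0,0]]]'
python3 -m jog '[[[0.035,0.035,0],[0,0,0]],[[0.035,0.035,0],[0,0,0]],[[0.035,0.035,0],[0,0,0]],[[0.035,0.035,0],[0,0,0]],[[0.035,0.035,0],[0,0,0]]]'
python3 -c "
from workcell import status;o=status.get_obs();print(o['ee_pos'],o['qpos'],o['orientation'])"
```

```text
t: 0.52
ee_pos: [273.9, -561.4, 222.2]
orientation: [-2.694, -1.615, -0.0]
ft_force: [0.1, 1.3, 0.6]
width: 57.8
grasp_force: 0.0
t: 0.93
ee_pos: [273.9, -561.4, 222.2]
orientation: [-2.216, -2.226, -0.0]
ft_force: [0.8, -0.5, -0.2]
width: 40.0
grasp_force: 0.0
t: 1.35
ee_pos: [414.8, -420.2, 222.5]
orientation: [-2.227, -2.216, -0.0]
ft_force: [0.3, -0.9, -0.7]
width: 40.0
grasp_force: 0.0
[ 414.81231957 -420.24559105  222.49537299] [-8.12076403e-01  3.73213231e-01  1.70821208e+00  3.86079013e-05
  1.06053101e+00 -8.07043498e-01] [-2.22678833e+00 -2.21556743e+00 -6.66924565e-05]
```

In the tool's units: 40 mm is 0.05.

```bash
for i in 1; do
python3 -m jog '[[[0.05,0,0],[0,0,0]],[[0.05,0,0],[0,0,0]],[[0.05,0,0],[0,0,0]],[[0.05,0,0],[0,0,0]],[[0.05,0,0],[0,0,0]]]' >/dev/null
python3 -m jog '[[[0.05,0,0],[0,0,0]],[[0.05,0,0],[0,0,0]],[[0.05,0,0],[0,0,0]],[[0.05,0,0],[0,0,0]],[[0.05,0,0],[0,0,0]]]' >/dev/null
python3 -m jog '[[[0.05,0,0],[0,0,0]],[[0.05,0,0],[0,0,0]],[[0.05,0,0],[0,0,0]],[[0.05,0,0],[0,0,0]],[[0.05,0,0],[0,0,0]]]' >/dev/null
python3 -m jog '[[[0.05,0,0],[0,0,0]],[[0.05,0,0],[0,0,0]],[[0.05,0,0],[0,0,0]],[[0.05,0,0],[0,0,0]],[[0.0088,0,0],[0,0,0]]]'
python3 -m jog '[[[0.025,-0.0188,0.0375],[0,0,0]],[[0.025,-0.02,0.0375],[0,0,0]],[[0,0,0.05],[0,0,0]],[[0,0,0],[0,0,0]],[[0,0,0],[0,0,0]]]'
done
python3 - <<'E'
from workcell import eyes,status
from h import *
d=eyes.get_image("wrist");np.savez("pics/w1.npz",**d)
cv2.imwrite("pics/w1.png",d["img"][:,:,::-1])
print(status.get_obs()["ee_pos"], -d["R"].T@d["t"])
E
```

```text
t: 3.02
ee_pos: [414.1, 350.6, 222.8]
orientation: [-2.222, -2.22, -0.004]
ft_force: [0.0, 0.8, 0.0]
width: 40.0
grasp_force: 0.0
t: 3.43
ee_pos: [381.7, 383.8, 121.2]
orientation: [2.223, 2.219, -0.009]
ft_force: [0.3, -0.4, 0.5]
width: 40.3
grasp_force: 0.0
[383.20570187 384.76202391 123.13629214] [382.04784237 461.53229646 283.38442777]
```

View pics/w1.png

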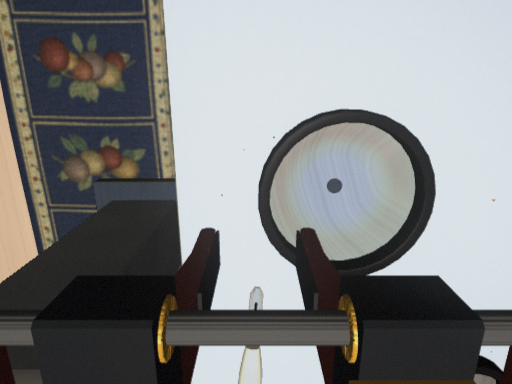

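The wrist view shows the medium lid centred near (335,186), to the +X side of the fingers at (208,240) and (310,240). I measure its centre with the wrist camera.

Run:
```python
from h import *
d=np.load("pics/w1.npz")
print(*[np.round(a,1) for a in rimtop(d,(255,440,105,230),61,60)])
```

```text
[440.9 389.4] [441.2 390.7  55.7] 3625 62.1
```

In the tool's units: 25 mm is 0.0313, 3 mm is 0.0038.

```bash
python3 -m jog '[[[0.0038,0.0013,0.0313],[0,0,0]],[[0,0,0.0313],[0,0,0]],[[0,0,0.0313],[0,0,0]],[[0,0,0],[0,0,0]],[[0,0,0],[0,0,0]]]'
python3 -m jog '[[[0,0,0],[0,0,0]],[[0,0,0],[0,0,0]],[[0,0,0],[0,0,0]],[[0,0,0],[0,0,0]],[[0,0,0],[0,0,0]]]' 2
python3 -m jog '[[[0,0,0],[0,0,0]],[[0,0,0],[0,0,0]],[[0,0,0],[0,0,0]],[[0,0,0],[0,0,0]],[[0,0,0],[0,0,0]]]'
```

```text
t: 3.9
ee_pos: [385.1, 388.2, 49.2]
orientation: [2.224, 2.219, 0.001]
ft_force: [0.2, 0.2, 1.0]
width: 40.0
grasp_force: 0.0
t: 4.32
ee_pos: [384.4, 388.6, 48.5]
orientation: [2.221, 2.221, 0.002]
ft_force: [0.2, 0.6, -1.8]
width: 9.8
grasp_force: 0.4
t: 4.73
ee_pos: [383.9, 388.6, 48.0]
orientation: [-2.221, -2.221, -0.0]
ft_force: [-2.2, 1.6, 5.7]
width: 8.4
grasp_force: 29.0
```

In the tool's units: -25 mm is -0.0313, -15 mm is -0.0188.

```bash
python3 -m jog '[[[0,0,-0.0188],[0,0,0]],[[0,0,-0.0313],[0,0,0]],[[0,0,-0.0313],[0,0,0]],[[0,0,-0.0188],[0,0,0]],[[0,0,0],[0,0,0]]]'
python3 -m jog '[[[-0.0225,0.005,0],[0,0,0]],[[-0.05,0.005,0],[0,0,0]],[[-0.05,0.005,0],[0,0,0]],[[-0.05,0.005,0],[0,0,0]],[[-0.05,0.005,0],[0,0,0]]]'
python3 -m jog '[[[-0.05,0.005,0],[0,0,0]],[[-0.05,0.005,0],[0,0,0]],[[-0.05,0.005,0],[0,0,0]],[[-0.05,0.005,0],[0,0,0]],[[-0.025,0,0],[0,0,0]]]'
python3 -m jog '[[[0,0,0],[0,0,0]],[[0,0,0],[0,0,0]],[[0,0,0],[0,0,0]],[[0,0,0],[0,0,0]]]'
python3 - <<'E'
from workcell import eyes,status
from h import *
o=status.get_obs();print(o["ee_pos"],o["width"])
for n in("scene","side","wrist"):
    d=eyes.get_image(n);np.savez(f"pics/{n}2.npz",**d)
c=[np.load(f"pics/{n}2.npz")["img"] for n in("scene","side")]
cv2.imwrite("pics/c2.png",np.hstack([c[0][60:300,160:],c[1][60:300,120:]])[:,:,::-1])
E
```

```text
t: 5.15
ee_pos: [385.2, 389.4, 130.2]
orientation: [2.221, 2.221, 0.007]
ft_force: [0.9, 0.3, -2.2]
width: 8.4
grasp_force: 29.0
t: 5.57
ee_pos: [402.8, 208.3, 126.3]
orientation: [-2.22, -2.222, 0.004]
ft_force: [1.4, -0.2, -2.1]
width: 8.2
grasp_force: 29.4
t: 5.98
ee_pos: [419.2, 27.0, 126.6]
orientation: [-2.223, -2.219, 0.003]
ft_force: [-0.2, 0.2, -1.7]
width: 8.4
grasp_force: 30.1
t: 6.32
ee_pos: [419.6, 31.1, 127.2]
orientation: [-2.22, -2.222, 0.001]
ft_force: [0.5, 0.3, -2.5]
width: 8.3
grasp_force: 30.1
[419.61563741  31.05782197 127.19041344] 8.30567620479153
```

View pics/c2.png

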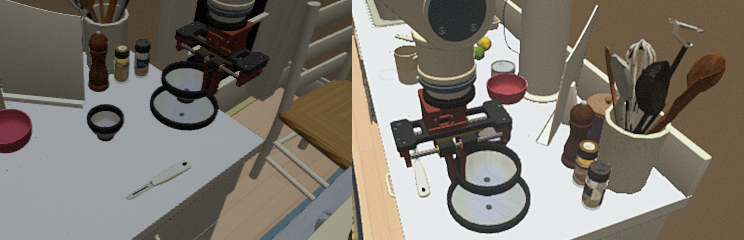

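The crop shows the medium lid held roughly level above the large one, at about (348,140) in scene and (256,225) in side. I measure its tilt and centre relative to the large lid.

```bash
cat >> h.py <<'E'
def ring(d,c,r,z,dz=9,back=30):
    "black points gated around expected ring; returns fixed-radius centre, free fit, tilt (mm/mm)"
    P,_,_=pts(d,dark(d))
    c=np.array(c,float)
    for _ in range(3):
        q=P[:,:2]-c; rr=np.hypot(*q.T)
        g=P[(abs(rr-(r-4))<9)&(abs(P[:,2]-z)<dz)&(q[:,0]>-(r-back))]
        f=lambda p:np.hypot(g[:,0]-p[0],g[:,1]-p[1])-p[2]
        s=least_squares(f,[*c,r-4],loss='soft_l1',f_scale=1); c=fit(g,r-4)[0]
    h=lambda p:p[0]+p[1]*(g[:,0]-c[0])+p[2]*(g[:,1]-c[1])-g[:,2]
    pl=least_squares(h,[z,0,0],loss='soft_l1',f_scale=1).x
    return np.round(c,1),np.round(s.x,1),np.round(pl,3),len(g)
E
python3 - <<'E'
from h import *
for n in("scene","side","wrist"):
    d=np.load(f"pics/{n}2.npz")
    print(n,'M',*ring(d,(476,30),61,141)); print(n,'L',*ring(d,(476,30),80,61,back=-100))
E
```

```text
scene M [474.1  31.9] [474.3  32.1  56.8] [1.38613e+02 2.00000e-02 1.30000e-02] 364
scene L [476.5  30.8] [475.9  31.6  75.1] [ 6.2492e+01  1.0000e-02 -1.6000e-02] 575
side M [475.2  28.8] [475.2  28.7  57. ] [ 1.37485e+02  2.50000e-02 -9.00000e-03] 501
side L [477.3  27.6] [476.9  26.3  74.8] [6.1683e+01 9.0000e-03 3.0000e-02] 581
wrist M [474.1  32. ] [474.8  33.   56. ] [ 1.39065e+02 -1.00000e-02  1.50000e-02] 6731
wrist L [478.5  29.7] [477.9  31.1  74.8] [ 6.1985e+01 -1.0000e-03  3.0000e-03] 3178
```

In the tool's units: 18 mm is 0.0225, 2.5 mm is 0.0031.

```bash
python3 -m jog '[[[-0.0018,0.0031,0.0063],[0,0,0]],[[0,0,0.0188],[0,0,0]],[[0,0,0.0225],[0,0,0]],[[0,0,0.0113],[0,0,0]],[[0,0,0],[0,0,0]]]'
python3 -m jog '[[[0,0,0.0025],[0,0,0]],[[0,0,0.0025],[0,0,0]],[[0,0,0],[0,0,0]],[[0,0,0],[0,0,0]]]'
python3 - <<'E'
from workcell import eyes,status
from h import *
o=status.get_obs();print(o["ee_pos"],o["width"],o["ft_force"])
for n in("scene","side"):
    d=eyes.get_image(n);print(n,*ring(d,(477,30),61,90,dz=7))
E
```

```text
t: 6.88
ee_pos: [421.2, 29.1, 79.0]
orientation: [-2.219, -2.22, 0.004]
ft_force: [-0.5, -0.9, -1.9]
width: 8.2
grasp_force: 30.1
t: 7.22
ee_pos: [422.9, 28.9, 77.1]
orientation: [2.221, 2.221, 0.001]
ft_force: [0.2, -0.5, -1.2]
width: 8.2
grasp_force: 30.1
[422.90649504  28.91285035  77.1246813 ] 8.18720065136265 [ 0.23357511 -0.47493761 -1.17876611]
scene [477.3  29.5] [477.8  29.9  56.5] [8.8739e+01 2.0000e-02 2.1000e-02] 302
side [478.4  26.5] [479.1  26.1  56.5] [ 8.7236e+01  2.7000e-02 -2.5000e-02] 344
```

In the tool's units: 1.2 mm is 0.0015, 1 mm is 0.0013.

```bash
python3 -m jog '[[[0.0015,-0.0011,0.0013],[0,0,0]],[[0,0,0.0013],[0,0,0]],[[0,0,0],[0,0,0]]]'
python3 -m jog '[[[0,0,0.0013],[0,0,0]],[[0,0,0],[0,0,0]],[[0,0,0],[0,0,0]]]'
python3 -m jog '[[[0,0,0.0013],[0,0,0]],[[0,0,0],[0,0,0]],[[0,0,0],[0,0,0]]]'
```

```text
t: 7.57
ee_pos: [421.5, 30.1, 74.6]
orientation: [-2.221, -2.221, 0.0]
ft_force: [0.0, -0.1, -1.9]
width: 8.7
grasp_force: 30.1
t: 7.82
ee_pos: [421.6, 30.1, 73.6]
orientation: [-2.221, -2.221, 0.0]
ft_force: [0.0, -0.4, -2.2]
width: 8.1
grasp_force: 30.1
t: 8.07
ee_pos: [421.6, 30.1, 72.6]
orientation: [-2.221, -2.221, 0.0]
ft_force: [0.1, -0.6, -2.0]
width: 8.3
grasp_force: 30.1
```

In the tool's units: 1 mm is 0.0013.

```bash
python3 -m jog '[[[0,0,0.0013],[0,0,0]],[[0,0,0],[0,0,0]],[[0,0,0],[0,0,0]]]' | grep -E 'ee|ft'
python3 -m jog '[[[0,0,0.0009],[0,0,0]],[[0,0,0],[0,0,0]],[[0,0,0],[0,0,0]]]'| grep -E 'ee|ft'
python3 - <<'E'
from workcell import eyes,status
from h import *
for n in("scene","side"):
    d=eyes.get_image(n);print(n,*ring(d,(477,30),61,84,dz=7))
E
```

```text
ee_pos: [421.6, 30.1, 71.7]
ft_force: [0.2, -0.0, -1.1]
ee_pos: [421.6, 30.1, 71.0]
ft_force: [-1.5, -0.2, -0.4]
scene [476.1  30.9] [476.6  31.3  56.5] [8.2637e+01 3.7000e-02 3.0000e-02] 297
side [477.   27.5] [477.5  27.2  56.6] [ 8.1009e+01  5.0000e-02 -2.7000e-02] 348
```

Contact has begun and the lid is centred within 0.5 mm, so I release and rise.

In the tool's units: 40 mm is 0.05, -35 mm is -0.0438.

```bash
python3 -m jog '[[[0,0,0],[0,0,0]],[[0,0,0],[0,0,0]],[[0,0,0],[0,0,0]],[[0,0,0],[0,0,0]]]' 26
python3 -m jog '[[[0,0,-0.0188],[0,0,0]],[[0,0,-0.0375],[0,0,0]],[[0,0,-0.0438],[0,0,0]],[[0,0,-0.025],[0,0,0]],[[0,0,0],[0,0,0]]]' 40
python3 -m jog '[[[0.05,0.0125,0],[0,0,0]],[[0.05,0.025,0],[0,0,0]],[[0.05,0.025,0],[0,0,0]],[[0.05,0.025,0],[0,0,0]],[[0.0188,0.025,0],[0,0,0]]]'
python3 -m jog '[[[0,0.005,0],[0,0,0]],[[0,0,0],[0,0,0]],[[0,0,0],[0,0,0]]]'
python3 - <<'E'
from workcell import eyes,status
from h import *
for n in("scene","side"):
    d=eyes.get_image(n);print(n,*ring(d,(477,30),61,84,dz=7,back=-100));print(n,'L',*ring(d,(477,30),80,62,dz=7,back=-100))
d=eyes.get_image("wrist");print('S',*ring(d,(554,205),43,61,back=-100))
print(status.get_obs()["ee_pos"])
E
```

```text
t: 9.0
ee_pos: [421.8, 30.1, 71.1]
orientation: [2.221, 2.221, 0.0]
ft_force: [-0.5, 0.3, 0.2]
width: 25.6
grasp_force: 0.0
t: 9.42
ee_pos: [424.4, 30.2, 174.8]
orientation: [2.218, 2.218, 0.009]
ft_force: [0.8, 0.9, 0.3]
width: 39.8
grasp_force: 0.0
t: 9.83
ee_pos: [507.8, 200.7, 170.0]
orientation: [-2.219, -2.223, -0.001]
ft_force: [0.4, 0.1, 0.2]
width: 40.3
grasp_force: 0.0
t: 10.08
ee_pos: [510.2, 196.0, 169.7]
orientation: [-2.221, -2.221, 0.004]
ft_force: [-0.4, -0.0, -0.4]
width: 40.0
grasp_force: 0.0
scene [476.   30.8] [475.8  30.9  56.8] [ 8.4466e+01  2.0000e-03 -4.0000e-03] 584
scene L [476.6  30.7] [476.2  31.1  75.6] [ 6.3295e+01  1.1000e-02 -1.7000e-02] 477
side [477.2  27.4] [477.2  27.3  56.7] [ 8.3589e+01 -0.0000e+00 -1.0000e-03] 728
side L [477.3  28.1] [477.   27.2  75.2] [6.2254e+01 3.0000e-03 1.3000e-02] 625
S [554.7 208. ] [554.7 208.1  38.1] [ 6.1934e+01 -2.0000e-03  4.0000e-03] 3153
[510.3965853  195.65733273 170.58710249]
```

The medium lid sits level at rim z ≈ 84 and is centred within 0.7 mm. Next is the small lid, near rim at (515, 205.5).

In the tool's units: 35 mm is 0.0438, 28 mm is 0.035.

```bash
python3 -m jog '[[[0.0063,0.0038,0.0313],[0,0,0]],[[0.0063,0.0025,0.0438],[0,0,0]],[[0,0,0.0438],[0,0,0]],[[0,0,0.035],[0,0,0]],[[0,0,0],[0,0,0]]]'
python3 -m jog '[[[0,0,0],[0,0,0]],[[0,0,0],[0,0,0]],[[0,0,0],[0,0,0]],[[0,0,0],[0,0,0]],[[0,0,0],[0,0,0]]]' 2
python3 -m jog '[[[0,0,0],[0,0,0]],[[0,0,0],[0,0,0]],[[0,0,0],[0,0,0]],[[0,0,0],[0,0,0]],[[0,0,0],[0,0,0]]]'
```

```text
t: 10.65
ee_pos: [512.4, 204.7, 43.4]
orientation: [-2.22, -2.218, 0.013]
ft_force: [-0.3, -0.3, -0.3]
width: 40.2
grasp_force: 0.0
t: 11.07
ee_pos: [517.5, 207.2, 49.6]
orientation: [2.221, 2.221, 0.004]
ft_force: [0.3, 0.4, -0.6]
width: 10.2
grasp_force: 0.0
t: 11.48
ee_pos: [516.9, 207.0, 49.2]
orientation: [2.221, 2.221, 0.002]
ft_force: [-2.6, -1.5, 8.3]
width: 7.8
grasp_force: 28.2
```

In the tool's units: -30 mm is -0.0375, -25 mm is -0.0313.

```bash
python3 -m jog '[[[0,0,-0.0188],[0,0,0]],[[0,0,-0.0375],[0,0,0]],[[0,0,-0.0375],[0,0,0]],[[0,0,-0.0313],[0,0,0]],[[0,0,-0.0063],[0,0,0]]]'
python3 -m jog '[[[-0.025,-0.0113,0],[0,0,0]],[[-0.0438,-0.0188,0],[0,0,0]],[[-0.0438,-0.0188,0],[0,0,0]],[[-0.0438,-0.0188,0],[0,0,0]],[[-0.0438,-0.0188,0],[0,0,0]]]'
python3 -m jog '[[[-0.02,-0.01,0],[0,0,0]],[[0,0,0],[0,0,0]],[[0,0,0],[0,0,0]],[[0,0,0],[0,0,0]]]'
python3 - <<'E'
from workcell import eyes,status
from h import *
o=status.get_obs();print(o["ee_pos"],o["width"])
for n in("scene","side"):
    d=eyes.get_image(n);print(n,*ring(d,(477,30),43,166));print(n,'M',*ring(d,(477,30),61,84,dz=7,back=-100))
E
```

```text
t: 11.9
ee_pos: [518.8, 207.8, 157.3]
orientation: [2.219, 2.22, 0.01]
ft_force: [1.5, 0.3, -0.7]
width: 7.6
grasp_force: 28.4
t: 12.32
ee_pos: [445.9, 45.7, 152.2]
orientation: [-2.22, -2.222, 0.001]
ft_force: [0.8, -0.7, -1.1]
width: 7.5
grasp_force: 28.6
t: 12.65
ee_pos: [440.0, 31.3, 152.8]
orientation: [2.222, 2.221, 0.001]
ft_force: [0.8, 0.6, -1.2]
width: 7.6
grasp_force: 28.6
[440.02149288  31.27045912 152.80552859] 7.625112050497904
scene [475.8  32.2] [475.4  32.2  39.2] [1.63414e+02 5.70000e-02 2.60000e-02] 232
scene M [476.   30.7] [475.7  31.   56.5] [ 8.4763e+01  3.0000e-03 -9.0000e-03] 447
side [476.8  29. ] [476.8  28.9  39.1] [ 1.62686e+02  5.00000e-02 -1.90000e-02] 341
side M [477.3  27.5] [477.1  27.1  56.6] [8.3961e+01 5.0000e-03 1.6000e-02] 542
```

In the tool's units: 18 mm is 0.0225, -1.5 mm is -0.0019, 0.04 rad is 0.0127.

```bash
python3 -m jog '[[[-0.0019,0.0004,0.0063],[0.0127,0,0]],[[0,0,0.0188],[0,0,0]],[[0,0,0.0225],[0,0,0]],[[0,0,0.015],[0,0,0]],[[0,0,0],[0,0,0]]]'
python3 -m jog '[[[0,0,0],[0,0,0]],[[0,0,0],[0,0,0]],[[0,0,0],[0,0,0]]]'
python3 - <<'E'
from workcell import eyes,status
from h import *
for n in("scene","side"):
    d=eyes.get_image(n);print(n,*ring(d,(477,30),43,113,dz=7));print(n,'M',*ring(d,(477,30),61,84,dz=7,back=-100))
E
```

```text
t: 13.17
ee_pos: [436.8, 30.2, 101.0]
orientation: [-2.198, -2.201, 0.048]
ft_force: [-0.8, -0.0, -1.7]
width: 7.9
grasp_force: 28.6
t: 13.42
ee_pos: [438.8, 29.7, 103.7]
orientation: [-2.201, -2.203, 0.042]
ft_force: [0.5, 0.3, -0.6]
width: 7.9
grasp_force: 28.6
scene [475.2  30.5] [474.8  30.5  39.2] [1.12854e+02 3.10000e-02 2.70000e-02] 208
scene M [476.1  30.3] [476.1  30.3  57.1] [ 8.5173e+01  1.0000e-02 -1.6000e-02] 368
side [476.1  27.1] [476.2  27.   39. ] [ 1.12338e+02  8.00000e-03 -1.80000e-02] 323
side M [477.1  27.8] [477.1  27.8  57.1] [8.4374e+01 5.0000e-03 2.2000e-02] 456
```

In the tool's units: 2 mm is 0.0025, 1.5 mm is 0.0019.

```bash
python3 -m jog '[[[0.0005,0.0013,0.0025],[0,0,0]],[[0,0,0.0019],[0,0,0]],[[0,0,0.0013],[0,0,0]],[[0,0,0],[0,0,0]],[[0,0,0],[0,0,0]]]'| grep -E 'ee|ft'
python3 -m jog '[[[0,0,0.0013],[0,0,0]],[[0,0,0],[0,0,0]],[[0,0,0],[0,0,0]]]'| grep -E 'ee|ft'
python3 -m jog '[[[0,0,0.0009],[0,0,0]],[[0,0,0],[0,0,0]],[[0,0,0],[0,0,0]]]'| grep -E 'ee|ft'
python3 - <<'E'
from workcell import eyes,status
from h import *
for n in("scene","side"):
    d=eyes.get_image(n);print(n,*ring(d,(477,30),43,106,dz=7))
E
```

```text
ee_pos: [438.7, 29.7, 98.4]
ft_force: [-0.2, 0.2, -1.3]
ee_pos: [438.7, 29.7, 97.4]
ft_force: [0.7, 0.4, -2.1]
ee_pos: [438.7, 29.8, 96.8]
ft_force: [0.8, -0.6, -1.3]
scene [474.9  30.6] [474.6  30.7  39.2] [1.0597e+02 1.9000e-02 2.2000e-02] 208
side [476.4  27.2] [476.6  27.1  38.9] [ 1.0554e+02  7.0000e-03 -1.8000e-02] 314
```

In the tool's units: 0.9 mm is 0.0011, 0.7 mm is 0.0009.

```bash
python3 -m jog '[[[0.0003,0.0011,0],[0,0,0]],[[0,0,0.0009],[0,0,0]],[[0,0,0],[0,0,0]],[[0,0,0],[0,0,0]]]'| grep -E 'ee|ft'
python3 -m jog '[[[0,0,0.0008],[0,0,0]],[[0,0,0],[0,0,0]],[[0,0,0],[0,0,0]]]'| grep -E 'ee|ft'
python3 - <<'E'
from workcell import eyes,status
from h import *
for n in("scene","side"):
    d=eyes.get_image(n);print(n,*ring(d,(477,30),43,105,dz=7))
    if n=="side":cv2.imwrite("pics/s3.png",cv2.resize(d["img"][120:320,140:380,::-1],None,fx=3,fy=3))
E
```

```text
ee_pos: [439.7, 30.0, 96.1]
ft_force: [0.5, 0.7, -1.1]
ee_pos: [439.4, 30.0, 95.5]
ft_force: [-0.4, 0.6, 1.5]
scene [475.6  30.8] [475.2  30.8  39.2] [1.04506e+02 4.90000e-02 3.10000e-02] 220
side [476.8  27.3] [476.8  27.2  39. ] [ 1.04445e+02  2.20000e-02 -1.60000e-02] 321
```

View pics/s3.png

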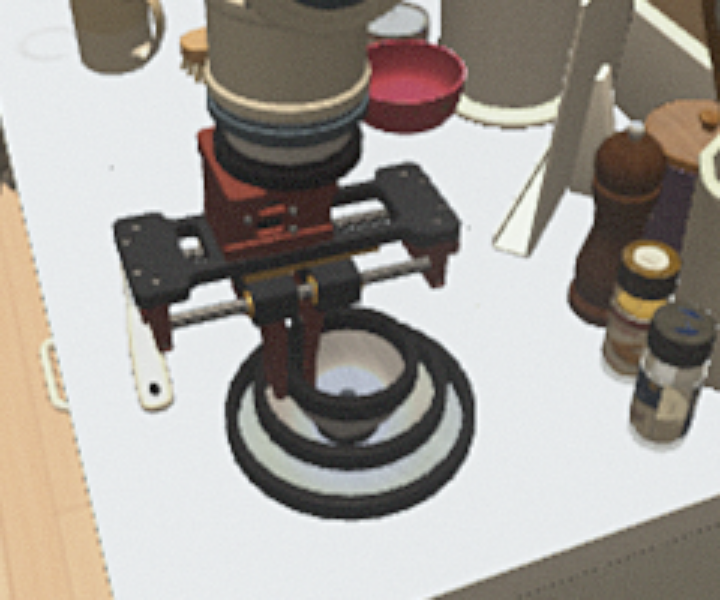

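The crop shows the small lid at (350,360), sitting inside the other two, and contact is felt. I release and retreat.

In the tool's units: -35 mm is -0.0438, -30 mm is -0.0375.

```bash
python3 -m jog '[[[0,0,0],[0,0,0]],[[0,0,0],[0,0,0]],[[0,0,0],[0,0,0]],[[0,0,0],[0,0,0]]]' 26
python3 -m jog '[[[0,0,-0.0188],[0,0,0]],[[0,0,-0.0375],[0,0,0]],[[0,0,-0.0438],[0,0,0]],[[0,0,-0.0375],[0,0,0]],[[0,0,0],[0,0,0]]]'
python3 -m jog '[[[-0.0438,0,0],[0,0,0]],[[-0.0438,0,0],[0,0,0]],[[-0.0438,0,0],[0,0,0]],[[-0.0438,0,0],[0,0,0]],[[-0.0438,0,0],[0,0,0]]]'
python3 -m jog '[[[-0.0438,0,0],[0,0,0]],[[-0.0438,0,0],[0,0,0]],[[0,0,0],[0,0,0]],[[0,0,0],[0,0,0]],[[0,0,0],[0,0,0]]]'
python3 - <<'E'
from workcell import eyes,status
from h import *
for n in("scene","side"):
    d=eyes.get_image(n)
    for r,z in((43,106),(61,84),(80,62)): print(n,*ring(d,(477,30),r,z,dz=7,back=-100))
    if n=="scene":cv2.imwrite("pics/s4.png",d["img"][:,:,::-1])
E
```

```text
t: 15.55
ee_pos: [439.9, 30.0, 95.5]
orientation: [-2.201, -2.201, 0.043]
ft_force: [0.2, 0.7, -0.5]
width: 25.6
grasp_force: 0.0
t: 15.97
ee_pos: [447.7, 30.1, 210.5]
orientation: [-2.206, -2.206, 0.033]
ft_force: [1.5, -0.3, 1.0]
width: 26.0
grasp_force: 0.0
t: 16.38
ee_pos: [443.6, -146.5, 204.9]
orientation: [-2.201, -2.202, 0.044]
ft_force: [0.3, 0.2, -0.2]
width: 26.2
grasp_force: 0.0
t: 16.8
ee_pos: [443.4, -214.6, 204.7]
orientation: [-2.201, -2.199, 0.044]
ft_force: [-0.4, -0.2, 0.4]
width: 25.8
grasp_force: 0.0
scene [473.8  30.6] [473.7  30.7  39. ] [ 1.06585e+02  1.00000e-03 -6.00000e-03] 419
scene [476.2  30.5] [476.   30.7  56.9] [ 8.51e+01  9.00e-03 -2.00e-02] 402
scene [476.6  30.7] [476.3  31.2  75.6] [ 6.3313e+01  8.0000e-03 -1.5000e-02] 489
side [474.6  26.8] [474.5  27.1  38.7] [ 1.05644e+02 -1.90000e-02 -2.10000e-02] 199
side [479.1  30.3] [483.4  29.3  61.1] [ 7.9776e+01 -6.6000e-02  4.5000e-02] 58
side [477.6  27.6] [473.9  27.1  73.1] [6.3127e+01 1.4000e-02 5.0000e-03] 120
```

View pics/s4.png

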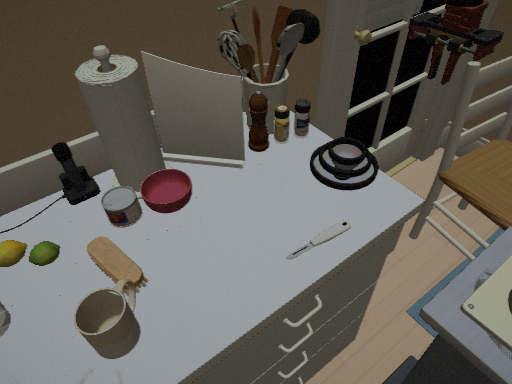

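The stack at (345,160) is level, with rims at about 62, 84 and 106 mm. The small lid is about 2 mm off centre and sits flat. The bowl is untouched and the arm is clear, so I hand in.

```bash
python3 -c "
from workcell import ticket;print(ticket.close_job())"
```

```text
the job is handed in; nothing more can be done
None
```

The three lids are stacked upside down and level where the largest stood, the middle one centred within 1 mm and the smallest about 2 mm off centre; I left the bowl alone and handed the job in at about 17 s.

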